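Shut down and clear the ink grinder

ROBOT

A 7-joint arm with a two-finger parallel gripper is mounted at the origin on the work surface. World frame = base frame: x ahead of the robot, y to its left, z up, the work surface at z = 0. Lengths are in m, angles in rad, forces in N, time in s.
With the tool pointing down it reaches from about 0.4 to 0.9 m from the base axis. Payload 5.5 kg.
Tool frame: the origin (TCP) lies on the centre line of the jaws, within the pads' length; the fingertips stand 8 mm ahead of it and the grasp point (between the pads) lies 11 mm behind it (ctrl.tips_ahead is the distance from the TCP to the fingertips, in m); z points along the fingers, y is the direction in which the jaws open and shut (so a half turn about z gives the same grasp; the last joint's range is limited). The gripper opens to 85 mm and grips with 20 to 120 N. Pads are 22 mm wide; open, the fingers measure 114 mm over their backs; the gripper's body (76 mm by 85 mm) begins 54 mm behind the grasp point. The pads swing forward as they close: fully open they stand 13 mm farther back than shut.
Start: joints at [-1.084, 0.501, -0.427, 1.55, 0.221, 1.138, -0.21], TCP at [0.144, 0.634, 0.239] pointing down, gripper open.
Joint ranges: [-2.88, 2.88], [-0.31, 2.03], [-1.54, 1.56], [0.2, 2.42], [-1.41, 4.55], [0.19, 2.02], [-2.57, 2.57]. Speed limits (rad/s): [2.57, 2.57, 3.14, 3.14, 3.14, 3.14, 3.14].

INTERFACE

Orientations are given as a unit quaternion [x, y, z, w].
In Python, from workcell import ctrl, imaging gives the robot as it stands. The module is installed in compiled form; this text tells all that it offers. Calls block until the motion is done:
- ctrl.move_ptp(position, orientation): joint-space move of the TCP to a pose.
- ctrl.servo_line(position, attitude=None, max_speed=0.15, stop_force=None): straight line of the TCP; attitude=None keeps the orientation; max_speed is the mean speed in m/s. With stop_force (N) it stops when the force on the tool has changed by that much, and returns True; else False.
- ctrl.set_joints(angles): joint-space move.
- ctrl.gripper_to(opening, newtons=None): finger opening in m; newtons is the grip in N (None keeps the last); returns when the fingers have stopped.
- ctrl.dwell(seconds).
- ctrl.ik(position, orientation): joint angles nearest the present ones, or None.
- ctrl.get_obs(): the state.
- imaging.capture(name): name is "side" or "top" or "wrist"; returns (picture, depth): 400x640x3 uint8, red, green, blue; 400x640 float32, m along the optical axis (not along the pixel's ray), 0 where there is no reading.
- imaging.camera_model(name): a dict with "K" (3x3 intrinsics, pixels), "world_from_camera" (4x4, takes a point from camera to world coordinates). Camera axes: x right, y down, z forward; pixel columns grow to the right and rows downward; lengths in m; the calibration is good to about 2 mm. A picture is of the moment at which its call begins: read the wrist's pose just before it. camera_model takes no time and is no camera call; for the wrist camera it gives the pose at the moment of the call.
A pose or a line that the arm cannot do raises ctrl.IKError and nothing moves.
- ctrl.close_job(): hands the job in, once; it reports no verdict.
The state is a dict: "t": time; "joints": joint angles; "qvel": joint speeds; "effort": joint torques, N m; "ee_pos": TCP position; "tool_rot": TCP orientation; "contact_force": force on the tool from outside, world axes, zero at the start; "wrist_torque": the same for the moment, N m; "opening": finger opening in m.
Only numpy, scipy, OpenCV 4.12 (cv2) and the standard library are available. Lean on these libraries where they do the work, as an engineer would, in place of code of your own. Each camera call takes 0.05 s, during which the arm holds its last target.

TASK

The calligraphy lesson is over, so shut down the electric ink grinder. First swing the handle of the desk isolator round to off, so that the padlock hole in its tip sits squarely over the hole in the hasp plate; after that turn both quarter-turn fasteners on the grinder a full quarter turn to unlocked, and only then swing the cover up until it stands open and stays. Take every ink stick out of the grinder and lay it flat in the wooden tray, leaving the isolator off, the cover open, and the bottle, ink stone and paperweight where they are.

Things in the scene. Friction and masses are not known exactly. Their poses are not given: they have to be found in the camera images.
- isolator (a joint): The isolator's handle, which turns about an upright axis on top of a grey switch box (120 x 120 x 56 mm, fixed to the desk). Value in rad, growing anticlockwise seen from above: 0 = on, 1.571 = off with the holes in line. It turns on past off to a stop at 1.95, so the stop is not the off position. Stiff to turn (0.2 N m), it stays where it is left.
- isolator_axis (a point): The handle's axis, on the top face of its round black hub (40 mm across), 76 mm above the desk.
- isolator_grip (a point): Centre of the handle's upright round black grip: 18 mm across, its top 20 mm above this point and its lower end (the flat lever arm) 25 mm below it; 95 mm above the desk, 52 mm from the axis. It is rigid with the lever, but being round it can be pinched from above and led round the arc without turning the gripper.
- isolator_hole (a point): Centre of the 12 mm padlock hole in the flat lever arm (26 mm wide, 7 mm thick), 85 mm out from the axis, 15 mm from the arm's tip; on the arm's top face.
- hasp_hole (a point): Centre of the 12 mm hole in the fixed steel hasp plate (34 mm wide, 5 mm thick) that juts out of the switch box on its robot side, 16 mm lower than the hole in the lever, 85 mm from the axis; on the plate's top face. At off the lever's hole is straight above it.
- grinder: The ink grinder: a white steel box 240 (x) x 290 (y) x 85 mm, fixed to the desk; origin under its centre, x pointing away from the robot at yaw 0. In its top is an open bay 175 (x) x 190 (y) mm about the middle, 30 mm deep (floor 55 mm above the desk), closed by the cover. The ink sticks lie on the bay's floor, roughly along the grinder's x. The two fasteners stand up 46 mm above the box's top, 122 mm left and right of its middle.
- cam_left (a joint): Left (+y) quarter-turn fastener, on top of the grinder beside the cover. Value in rad: near 0 = locked, its steel tongue reaching over the cover's edge (towards the grinder's -y); 1.571 = unlocked, tongue along the grinder's -x; growing clockwise seen from above; stop at 1.65. Resists with 0.06 N m and stays where left.
- cam_right (a joint): Right (-y) quarter-turn fastener, the mirror image: near 0 = locked, tongue towards the grinder's +y; 1.571 = unlocked, tongue along the grinder's -x; growing anticlockwise seen from above; stop at 1.65.
- cam_left_grip (a point): On the axis of the left fastener, 117 mm above the desk, in its upright black wing: 40 mm long (along this frame's y, in line with the tongue), 12 mm thick (along this frame's x), from 18 mm below this point to 14 mm above it. The tongue (14 mm wide, 33 mm long from the axis) is just below the wing.
- cam_right_grip (a point): The same for the right fastener (wing 40 mm along this frame's y, 12 mm along its x).
- cover (a joint): The grinder's cover, a grey plate 195 (x) x 205 (y) x 6 mm hinged along its far (+x) edge. Value in rad: 0 = shut, 1.571 = upright, stop at 1.8. Friction in the hinge (0.4 N m) holds the 0.25 kg cover where it is left. It must not be lifted before both fasteners are unlocked.
- cover_hinge (a point): Middle of the cover's hinge line, 89 mm above the desk; the line runs along the grinder's y.
- cover_handle (a point): Middle of the cover's steel bar handle: round, 11 mm thick, 70 mm long along the grinder's y, 38 mm off the cover's mid-plane (about 29 mm free gap beneath). With the cover shut it is 178 mm nearer to the robot than the hinge and 38 mm higher; the cover's front edge is 22 mm nearer still. As the cover opens the handle goes round the hinge, ending on the far side of the upright cover, about 178 mm above the hinge.
- tray: Loose wooden tray, 210 (x) x 140 (y) x 24 mm outside, walls and floor 6 mm thick, 0.5 kg; origin under its centre.
- stick0_center (a point): Centre of a loose black ink stick with two thin brass bands, 64 (its x) x 18 (y) x 12 (z) mm, about 25 g, lying in the grinder's bay at the start, its centre 61 mm above the desk; two to four sticks are present.
- stick1_center (a point): Centre of a loose black ink stick with two thin brass bands, 64 (its x) x 18 (y) x 12 (z) mm, about 25 g, lying in the grinder's bay at the start, its centre 61 mm above the desk; two to four sticks are present.
- stick2_center (a point): Centre of a loose black ink stick with two thin brass bands, 64 (its x) x 18 (y) x 12 (z) mm, about 25 g, lying in the grinder's bay at the start, its centre 61 mm above the desk; two to four sticks are present.
- stick3_center (a point): Centre of a loose black ink stick with two thin brass bands, 64 (its x) x 18 (y) x 12 (z) mm, about 25 g, lying in the grinder's bay at the start, its centre 61 mm above the desk; two to four sticks are present.
- ink_bottle: Bystander: black round ink bottle, 56 mm across, 130 mm high; origin under its centre. Not to be moved.
- ink_stone: Bystander: dark hollowed ink stone, 80 (x) x 130 (y) x 22 mm; origin under its centre. Not to be moved.
- paperweight: Bystander: steel bar paperweight, 25 (x) x 160 (y) x 12 mm with a small knob (top 20 mm high); origin under its centre. Not to be moved.
There are look-alikes about, which are no part of the job. What is meant by the part that bears isolator is not red, and is the smaller of those in its own colour.

How it is judged:
On the way, in this order (a step that is already met when the one before it is completed fails the run):
1. the isolator is off: the hole in its lever is within 4 mm of straight above the hasp hole (horizontal distance between isolator_hole and hasp_hole below 0.004 m), for 0.3 s.
2. both fasteners are unlocked (turned beyond 1.3 rad) (value of joint each of cam_left, cam_right above 1.3 rad), for 0.2 s.
3. the cover stands open (beyond 1.3 rad) (value of joint cover above 1.3 rad), for 0.2 s.
At the end, for the whole second after the job is handed in: Isolator hole within 4 mm (horizontally) of the hasp hole; both fasteners and the cover beyond 1.3 rad; every stick present at rest in the level tray, within 0.2 rad of flat, centre at most 88 mm (x) and 60 mm (y) from the tray's centre and under 30 mm above its underside (all of step 2 and horizontal distance between isolator_hole and hasp_hole below 0.004 m and value of joint cover above 1.3 rad and velocity of joint each of isolator, cover below 0.05 rad/s and velocity of joint cover above -0.05 rad/s and angle between tray's own z axis and vertical below 0.1 rad and x of stick0_center in the frame of tray between -0.088 and 0.088 m and y of stick0_center in the frame of tray between -0.06 and 0.06 m and z of stick0_center in the frame of tray between 0 and 0.03 m and angle between stick0_center's own x axis and vertical between 1.37 and 1.77 rad and linear speed of each of stick0, stick1, stick2, stick3 below 0.03 m/s and x of stick1_center in the frame of tray between -0.088 and 0.088 m and y of stick1_center in the frame of tray between -0.06 and 0.06 m and z of stick1_center in the frame of tray between 0 and 0.03 m and angle between stick1_center's own x axis and vertical between 1.37 and 1.77 rad and x of stick2_center in the frame of tray between -0.088 and 0.088 m and y of stick2_center in the frame of tray between -0.06 and 0.06 m and z of stick2_center in the frame of tray between 0 and 0.03 m and angle between stick2_center's own x axis and vertical between 1.37 and 1.77 rad and x of stick3_center in the frame of tray between -0.088 and 0.088 m and y of stick3_center in the frame of tray between -0.06 and 0.06 m and z of stick3_center in the frame of tray between 0 and 0.03 m and angle between stick3_center's own x axis and vertical between 1.37 and 1.77 rad); the robot touches nothing.
It fails at once if the cover is lifted (beyond 0.2 rad) while a fastener is still locked (below 1.0 rad) (value of joint cover above 0.2 rad and value of joint any of cam_left, cam_right below 1 rad).
It fails at once if a bystander (bottle, ink stone or paperweight) is moved more than 40 mm (distance of any of ink_bottle, ink_stone, paperweight from where it was at the start of the episode above 0.04 m).
Of stick0, stick1, stick2, stick3 only 2 to 4 are there at a start; the rules pass over those that are not, and their reading is None.
At some moment in a run one of tray may be knocked a few centimetres aside while the robot is not near it.
Once in a run the grip may slacken for a moment while it holds something.
It also fails if it takes over 210 s, if anything falls off the work surface, if the arm or the gripper's body presses on something with over 40 N, if the wrist force passes 120 N, or if a joint passes its speed limit or range.

## Working session

There is one attempt and no reset: what is moved stays moved. The work goes in short steps, each a Python script; the robot and the scene stay as the last script left them, time stands still between calls to the robot, and variables do not carry over. Pictures are saved under pics/ and viewed, and the job is handed in when it is done.

```bash
ls; mkdir -p pics
cat > h.py <<'E'
import numpy as np, cv2
from workcell import ctrl, imaging
def cap(n,fn=None):
    m=imaging.camera_model(n); p,d=imaging.capture(n)
    if fn: cv2.imwrite('pics/'+fn,p[:,:,::-1])
    return p,d,m
def ray(m,u,v):
    K=np.array(m['K']);T=np.array(m['world_from_camera'])
    d=T[:3,:3]@np.linalg.inv(K)@np.array([u,v,1.0]); return T[:3,3],d
def onz(m,u,v,z):
    o,d=ray(m,u,v); return o+d*(z-o[2])/d[2]
def pts(m,d):
    K=np.array(m['K']);T=np.array(m['world_from_camera'])
    v,u=np.mgrid[0:d.shape[0],0:d.shape[1]]
    X=np.stack([(u-K[0,2])/K[0,0]*d,(v-K[1,2])/K[1,1]*d,d],-1)
    P=X@T[:3,:3].T+T[:3,3]; P[d==0]=np.nan; return P
E
python3 - <<'E'
from h import *
for n in ['top','side','wrist']:
    p,d,m=cap(n,n+'0.png'); print(n,np.round(m['K'],1).tolist(),np.round(m['world_from_camera'],3).tolist()); np.savez(n+'0.npz',p=p,d=d,K=m['K'],T=m['world_from_camera'])
print(ctrl.get_obs())
E
```

```text
pics
top [[363.8, 0.0, 317.9], [0.0, 363.8, 198.2], [0.0, 0.0, 1.0]] [[0.002, -0.983, 0.181, 0.281], [-1.0, -0.002, 0.002, -0.092], [-0.002, -0.181, -0.983, 1.46], [0.0, 0.0, 0.0, 1.0]]
side [[446.8, 0.0, 324.6], [0.0, 446.8, 197.7], [0.0, 0.0, 1.0]] [[0.776, -0.461, 0.431, -0.069], [-0.631, -0.584, 0.511, -0.787], [0.017, -0.668, -0.744, 1.104], [0.0, 0.0, 0.0, 1.0]]
wrist [[277.1, 0.0, 319.8], [0.0, 277.1, 199.4], [0.0, 0.0, 1.0]] [[0.222, 0.935, 0.278, 0.074], [0.975, -0.212, -0.064, 0.649], [-0.001, 0.285, -0.958, 0.373], [0.0, 0.0, 0.0, 1.0]]
{'t': 0.15, 'joints': array([-1.08378306,  0.50163085, -0.42681344,  1.55115317,  0.22078679,
        1.13831558, -0.21031426]), 'qvel': array([ 0.00010373, -0.00083344, -0.00077419, -0.0033845 ,  0.00116892,
       -0.00070403,  0.00049886]), 'effort': array([-7.01433106e-03, -5.70033896e+01, -5.82566321e+00, -2.81284922e+01,
        1.05314684e-02,  7.85228214e-03, -2.38643366e-05]), 'ee_pos': array([0.14419578, 0.63329316, 0.23852088]), 'tool_rot': array([ 1.11675439e-01,  9.93744464e-01, -7.23784493e-04, -1.12603257e-04]), 'contact_force': array([-0.01515706,  0.32517167,  0.0612173 ]), 'wrist_torque': array([-0.00202055,  0.0168797 ,  0.02749988]), 'opening': 0.08548020277477197}
```

View pics/top0.png

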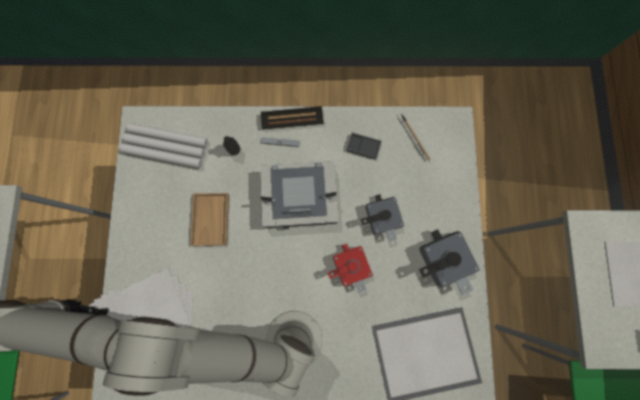

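View pics/side0.png

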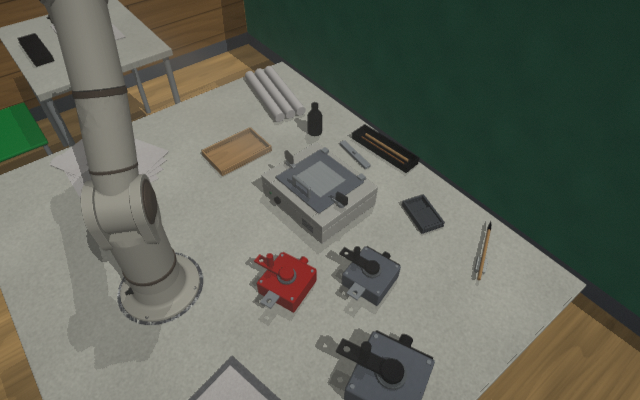

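View pics/wrist0.png

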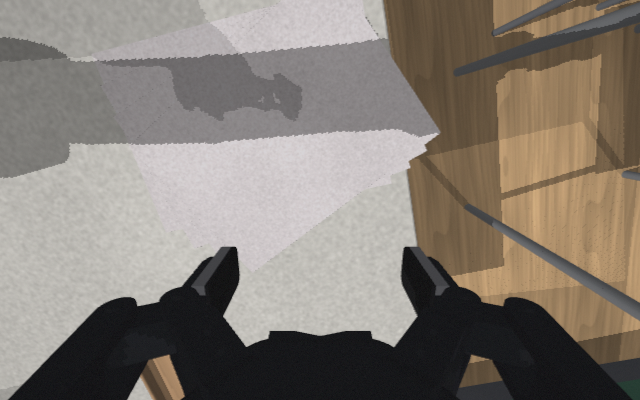

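Three things could be taken for the isolator in the top view: the red one at (352,267), the large grey one at (448,258) and the small grey one at (383,217). "Not red, and the smaller of its own colour" picks (383,217). I'll check that with crops.

Run:
```python
import cv2,numpy as np
a=cv2.imread('pics/top0.png')[180:250,340:490]; a=cv2.resize(a,None,fx=5,fy=5,interpolation=cv2.INTER_CUBIC)
cv2.imwrite('pics/c1.png',a)
a=cv2.imread('pics/side0.png')[230:320,320:420]; cv2.imwrite('pics/c2.png',cv2.resize(a,None,fx=6,fy=6,interpolation=cv2.INTER_CUBIC))
from h import *
for n in ['top']:
    z=np.load(n+'0.npz'); m=dict(K=z['K'],world_from_camera=z['T']); P=pts(m,z['d'])
    for nm,u,v,zz in [('small hub',382,215,.076),('big hub',452,259,.1),('red hub',352,267,.076),('grinder ctr',299,194,.09),('tray',210,220,.0),('bottle',232,146,.0),('camL',266,198,.117),('camR',331,195,.117),('pw',280,142,.01),('stone?',292,117,0.01),('stone2?',364,146,.01)]:
        print(nm,np.round(P[v,u],3),np.round(onz(m,u,v,zz),3))
```

```text
small hub [ 0.471 -0.336  0.071] [ 0.47  -0.335  0.076]
big hub [ 0.304 -0.583  0.103] [ 0.304 -0.584  0.1  ]
red hub [nan nan nan] [ 0.274 -0.217  0.076]
grinder ctr [ 0.549 -0.017  0.09 ] [ 0.549 -0.017  0.09 ]
tray [0.458 0.344 0.006] [0.459 0.346 0.   ]
bottle [0.742 0.25  0.087] [0.771 0.271 0.   ]
camL [0.526 0.103 0.131] [0.528 0.105 0.117]
camR [ 0.538 -0.138  0.129] [ 0.54  -0.139  0.117]
pw [0.783 0.069 0.016] [0.785 0.069 0.01 ]
stone? [0.9   0.022 0.001] [0.896 0.021 0.01 ]
stone2? [ 0.768 -0.28   0.012] [ 0.769 -0.281  0.01 ]
```

View pics/c1.png

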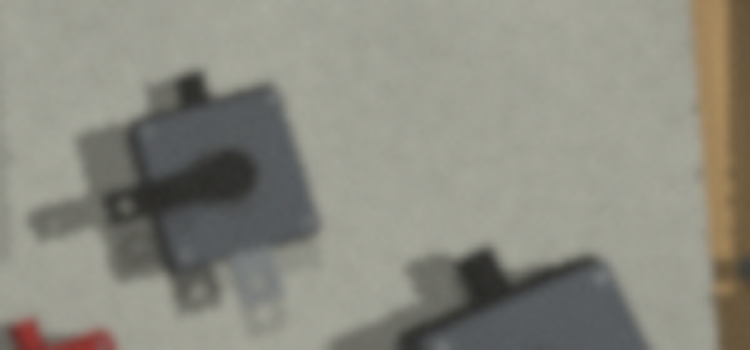

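View pics/c2.png

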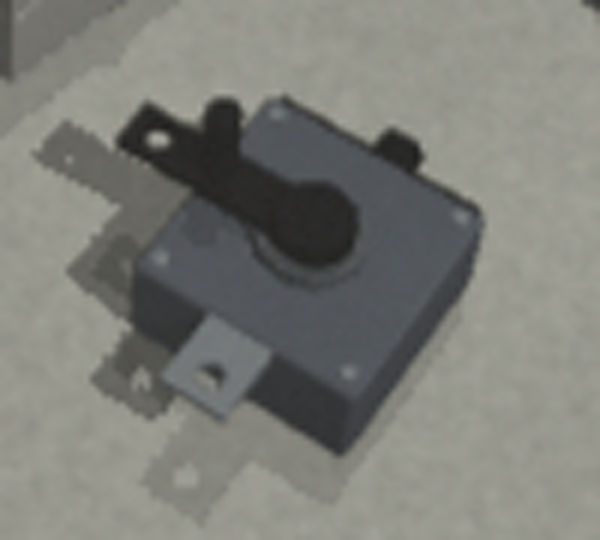

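Confirmed: the small grey isolator's hub is at about (387,214), its lever points left (+y) and its hasp points towards the robot. Next is a close look with the wrist camera.

Run:
```python
from h import *
ctrl.servo_line([0.144,0.634,0.33])
q=[0,1,0,0]
print(ctrl.ik([0.45,-0.31,0.30],q))
ctrl.move_ptp([0.45,-0.31,0.30],q)
print(ctrl.get_obs()['t'],ctrl.get_obs()['ee_pos'])
p,d,m=cap('wrist','w1.png'); np.savez('w1.npz',p=p,d=d,K=m['K'],T=m['world_from_camera'])
p,d,m=cap('top','t1.png')
np.savez('t1.npz',p=p,d=d,K=m['K'],T=m['world_from_camera'])
```

```text
[-0.21182253  0.32830734  0.95441388  1.77701209 -0.28793547  1.18502816
  2.39825135]
4.3667 [ 0.45057717 -0.30927246  0.29986133]
```

View pics/w1.png

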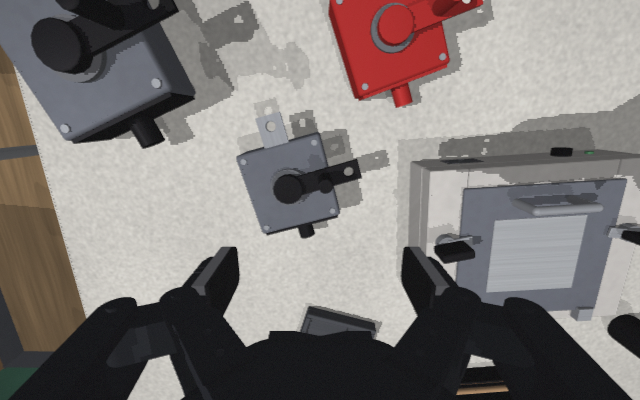

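Run:
```python
import cv2
a=cv2.imread('pics/w1.png')[90:245,230:395]; cv2.imwrite('pics/c3.png',cv2.resize(a,None,fx=4.8,fy=3.8*4.8/4.8 if 0 else 3.8,interpolation=cv2.INTER_CUBIC) if 0 else cv2.resize(a,None,fx=3.8,fy=3.8,interpolation=cv2.INTER_CUBIC))
```

```text
(no output)
```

View pics/c3.png

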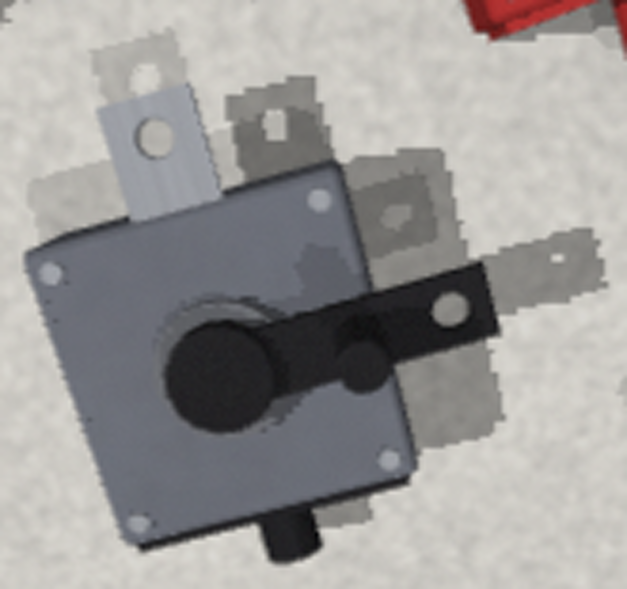

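Run:
```python
from h import *
z=np.load('w1.npz'); m=dict(K=z['K'],world_from_camera=z['T']); P=pts(m,z['d'])
H={}
for n,u,v,zz in [('hub',287.9,189.2,.076),('hasp',270.8,126.3,.054),('lev',348.4,171.6,.07),('grip',326.1,186.3,.115)]:
    H[n]=onz(m,u,v,zz); print(n,H[n],P[int(round(v)),int(round(u))])
for n in ['hasp','lev','grip']:
    e=H[n]-H['hub']; print(n,np.hypot(e[0],e[1]),np.arctan2(e[1],e[0]))
```

```text
hub [ 0.47159683 -0.35175006  0.076     ] [ 0.47138096 -0.3516352   0.07576673]
hasp [ 0.39101974 -0.37437701  0.054     ] [ 0.39236578 -0.38355049 -0.0018656 ]
lev [ 0.4487915  -0.27100669  0.07      ] [ 0.46243806 -0.26444129  0.0021997 ]
grip [ 0.45788842 -0.3017028   0.115     ] [ 0.45745316 -0.30183138  0.11528034]
hasp 0.0836937650077659 -2.86783194261664
lev 0.08390218056630266 1.8460681631738027
grip 0.051890744332673384 1.838148138108087
```

```bash
cat >> h.py <<'E'
from scipy.spatial.transform import Rotation as R
def down(phi):
    y=np.array([np.cos(phi),np.sin(phi),0]); z=np.array([0,0,-1.]); x=np.cross(y,z)
    return R.from_matrix(np.stack([x,y,z],1)).as_quat()
def best(pos,phi):
    "orientation (phi or phi+pi) whose j7 is farther from limit"
    c=[]
    for f in (phi,phi+np.pi):
        j=ctrl.ik(pos,down(f))
        if j is not None:c.append((abs(j[6]),f,j))
    c.sort(key=lambda t:t[0]); return c
def st(s=''):
    o=ctrl.get_obs(); print(s,'t',round(o['t'],2),np.round(o['ee_pos'],4),'F',np.round(o['contact_force'],1),'op',round(o['opening'],4),'j7',round(o['joints'][6],2)); return o
E
python3 - <<'E'
from h import *
C=np.array([.4716,-.3518]);r=.052
g=lambda a:C+r*np.array([np.cos(a),np.sin(a)])
for c in best([*g(1.842),.16],1.06): print(c[1],np.round(c[2],2))
for c in best([*g(3.415),.088],1.06): print(c[1],np.round(c[2],2))
E
```

```text
4.201592653589794 [-0.38  0.85  1.36  1.92 -0.92  1.19 -0.75]
1.06 [-0.18  0.54  0.93  1.91 -0.53  0.95  2.07]
4.201592653589794 [-0.21  1.06  1.35  1.94 -1.14  1.21 -0.5 ]
1.06 [ 0.03  0.66  0.84  1.93 -0.66  0.85  2.29]
```

Run:
```python
from h import *
C=np.array([.4716,-.3518]);r=.052
g=lambda a:C+r*np.array([np.cos(a),np.sin(a)])
q=down(1.06)
ctrl.gripper_to(0.05,40)
ctrl.move_ptp([*g(1.842),.17],q)
print(ctrl.servo_line([*g(1.842),.088],max_speed=.1,stop_force=8)); st('down')
ctrl.gripper_to(0.0,40); st('grip')
for i,a in enumerate(np.linspace(1.842,3.415,10)[1:]):
    ctrl.servo_line([*g(a),.088],max_speed=.06); 
    o=st(i)
    if o['opening']<.012: break
ctrl.dwell(.4)
p,d,m=cap('wrist','w2.png'); np.savez('w2.npz',p=p,d=d,K=m['K'],T=m['world_from_camera'])
```

```text
False
down t 6.46 [ 0.458  -0.3022  0.0885] F [ 1.3 -0.6  0.9] op 0.0498 j7 2.15
grip t 6.85 [ 0.4581 -0.3027  0.0887] F [-0.3 -2.4  3.1] op 0.0169 j7 2.15
0 t 7.15 [ 0.4518 -0.3042  0.0887] F [5.3 0.  3.1] op 0.0171 j7 2.16
1 t 7.45 [ 0.4437 -0.3069  0.0886] F [3.5 5.6 7.9] op 0.0169 j7 2.18
2 t 7.75 [ 0.4363 -0.3107  0.0885] F [ 1.8 11.4 14.1] op 0.0171 j7 2.2
3 t 8.05 [ 0.4291 -0.3157  0.0884] F [-3.1 16.5 22.3] op 0.0168 j7 2.21
4 t 8.35 [ 0.4229 -0.3251  0.0877] F [-4.  13.  14.6] op 0.0168 j7 2.23
5 t 8.65 [ 0.4193 -0.3336  0.0873] F [-5.5 11.6 14. ] op 0.0165 j7 2.24
6 t 8.95 [ 0.4172 -0.3431  0.0872] F [-6.9 10.7 12.5] op 0.0171 j7 2.26
7 t 9.25 [ 0.4181 -0.3534  0.0872] F [-3.3  6.4  6.4] op 0.0172 j7 2.27
8 t 9.55 [ 0.4201 -0.3622  0.0872] F [-2.2  6.7  6.3] op 0.0169 j7 2.28
```

View pics/w2.png

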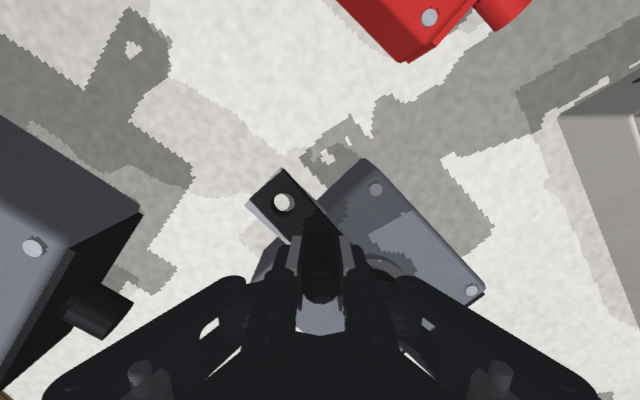

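Run:
```python
import cv2
from h import *
a=cv2.imread('pics/w2.png')[155:255,230:350]; cv2.imwrite('pics/c4.png',cv2.resize(a,None,fx=6,fy=6,interpolation=cv2.INTER_CUBIC))
z=np.load('w2.npz'); m=dict(K=z['K'],world_from_camera=z['T'])
L=onz(m,284,203,.07); e=L[:2]-np.array([.4716,-.3518]); print(L,np.hypot(*e),np.arctan2(e[1],e[0])+2*np.pi)
st()
```

```text
[ 0.38900476 -0.36788825  0.07      ] 0.08414752054183895 3.3339680570977186
 t 10.0 [ 0.4201 -0.3622  0.0872] F [-2.6  7.4  5.4] op 0.017 j7 2.28
```

View pics/c4.png

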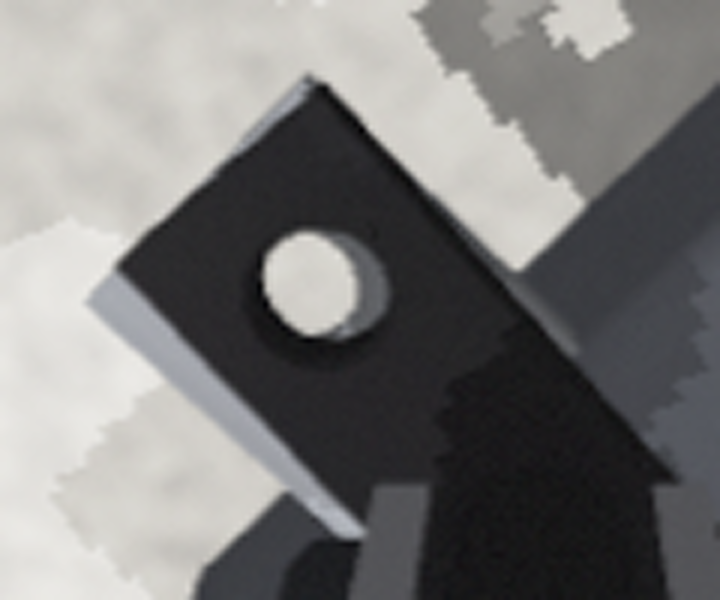

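The lever sits at 3.334 rad against the 3.415 needed, so it is about 7 mm short at the hole. I'll push on a little.

Run:
```python
from h import *
C=np.array([.4716,-.3518]);r=.052
g=lambda a:C+r*np.array([np.cos(a),np.sin(a)])
for a in (3.46,3.5):
    ctrl.servo_line([*g(a),.088],max_speed=.04)
ctrl.dwell(.3)
o=st(); e=o['ee_pos'][:2]-C; print(np.arctan2(e[1],e[0])+2*np.pi)
ctrl.gripper_to(0.05); ctrl.servo_line([*o['ee_pos'][:2],.17]); st()
ctrl.move_ptp([.42,-.33,.24],down(1.3)); st()
p,d,m=cap('wrist','w3.png'); np.savez('w3.npz',p=p,d=d,K=m['K'],T=m['world_from_camera'])
```

```text
t 10.8 [ 0.4211 -0.3654  0.0871] F [-3.3  9.6  9.6] op 0.0167 j7 2.28
3.4045919109790415
 t 11.92 [ 0.4211 -0.3649  0.1695] F [ 1.6 -0.   0.1] op 0.0497 j7 2.19
 t 12.32 [ 0.4204 -0.3293  0.24  ] F [0.6 0.1 0.2] op 0.05 j7 2.26
```

View pics/w3.png

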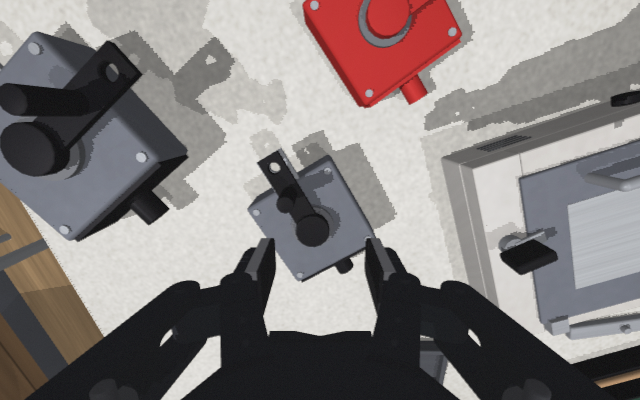

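Run:
```python
from h import *
ctrl.move_ptp([.42,-.34,.21],down(1.57)); 
ctrl.move_ptp([.50,-.36,.20],down(1.57)); st()
p,d,m=cap('wrist','w4.png'); np.savez('w4.npz',p=p,d=d,K=m['K'],T=m['world_from_camera'])
print(ctrl.ik([.50,-.36,.20],down(1.57)))
T=m['world_from_camera'];print(T)
cv2.imwrite('pics/c5.png',cv2.resize(p[60:260,200:400,::-1],None,fx=3,fy=3,interpolation=cv2.INTER_CUBIC))
```

```text
t 13.18 [ 0.5009 -0.36    0.1996] F [-0.9 -0.2 -0.1] op 0.0499 j7 2.53
[-0.0048171   0.56614353  0.81558618  1.71054945 -0.46189974  1.0682732
  2.53140532]
[[ 1.46636994e-03  9.58737457e-01  2.84289180e-01  4.29303016e-01]
 [ 9.99998919e-01 -1.37571551e-03 -5.18550752e-04 -3.59927855e-01]
 [-1.06052995e-04  2.84289633e-01 -9.58738438e-01  3.34635302e-01]
 [ 0.00000000e+00  0.00000000e+00  0.00000000e+00  1.00000000e+00]]
```

View pics/c5.png

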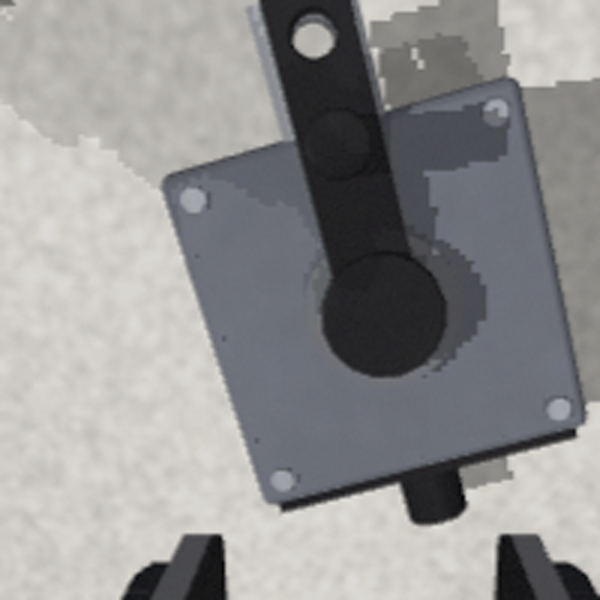

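Run:
```python
from h import *
z=np.load('w4.npz'); m=dict(K=z['K'],world_from_camera=z['T'])
f=lambda x,y,zz: onz(m,200+x/3,60+y/3,zz)[:2]
hole=f(314,37,.07); hub=f(384,315,.076)
S=[f(194,200,.056),f(497,112,.056),f(559,408,.056),f(282,481,.056)]
print('hole',hole,'hub',hub,np.linalg.norm(hole-hub)); e=hole-hub; print('lever ang',np.arctan2(e[1],e[0])+2*np.pi)
print('screw centre',np.mean(S,0))
d=S[1]-S[0]; d2=S[2]-S[3]; d3=S[0]-S[3]; d4=S[1]-S[2]
a=lambda d:np.arctan2(d[1],d[0])
print([a(d)+np.pi/2+np.pi,a(d2)+np.pi/2+np.pi,a(d3)+2*np.pi,a(d4)+2*np.pi])
# hasp centreline via edges
for x1,x2 in [((255,10),(381,20)),((268,60),(384,60))]:
    l=f(*x1,.054);r=f(*x2,.054);print(l,r,(l+r)/2,np.linalg.norm(r-l))
```

```text
hole [ 0.39156045 -0.37317624] hub [ 0.47234711 -0.35232313] 0.08343462099747016
lever ang 3.394204200338562
screw centre [ 0.47327989 -0.35213535]
[np.float64(6.551628883295637), np.float64(6.553938407407191), np.float64(3.4010755551838545), np.float64(3.403644164189297)]
[ 0.3816312  -0.39198353] [ 0.38449615 -0.35323649] [ 0.38306367 -0.37261001] 0.03885280738602701
[ 0.39585139 -0.38845273] [ 0.39590496 -0.35223229] [ 0.39587817 -0.37034251] 0.0362204864959106
```

Run:
```python
from h import *
ctrl.move_ptp([.463,-.374,.15],down(1.5)); st()
p,d,m=cap('wrist','w5.png'); np.savez('w5.npz',p=p,d=d,K=m['K'],T=m['world_from_camera'])
print(m['world_from_camera'][:3,3])
cv2.imwrite('pics/c6.png',cv2.resize(p[80:155,265:365,::-1],None,fx=8,fy=8,interpolation=cv2.INTER_CUBIC))
```

```text
t 13.59 [ 0.4606 -0.3742  0.1498] F [-0.3 -0.7  1.1] op 0.0496 j7 2.54
[ 0.38918812 -0.36912044  0.28479987]
```

View pics/c6.png

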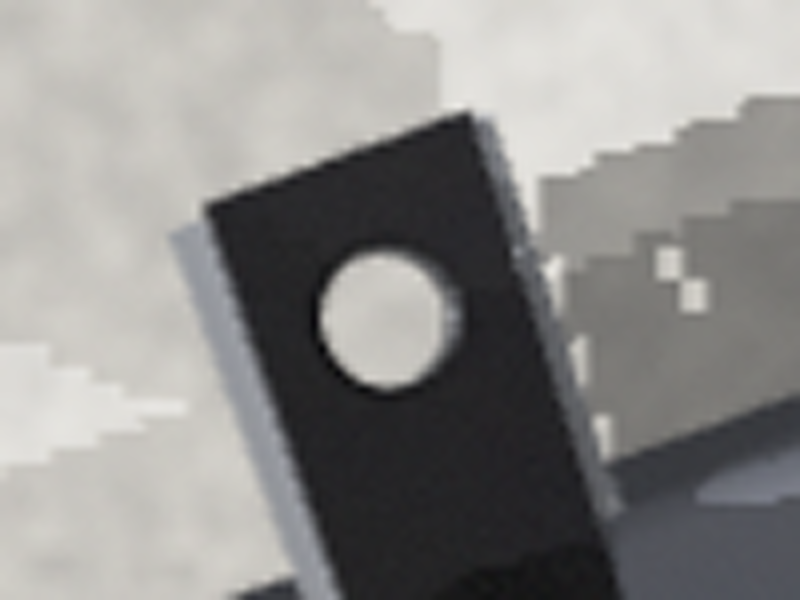

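The hasp hole shows through the lever hole, offset about 1.5 mm, and three estimates agree. That's inside the 4 mm limit, so I'll leave it. Next is the grinder.

Run:
```python
from h import *
ctrl.servo_line([.46,-.374,.22])
ctrl.move_ptp([.58,-.02,.36],down(1.5)); st()
p,d,m=cap('wrist','w6.png'); np.savez('w6.npz',p=p,d=d,K=m['K'],T=m['world_from_camera'])
p,d,m=cap('top','t6.png')
np.savez('t6.npz',p=p,d=d,K=m['K'],T=m['world_from_camera'])
```

```text
t 15.74 [ 0.5795 -0.0217  0.3595] F [ 0.   0.3 -1.1] op 0.05 j7 1.76
```

View pics/w6.png

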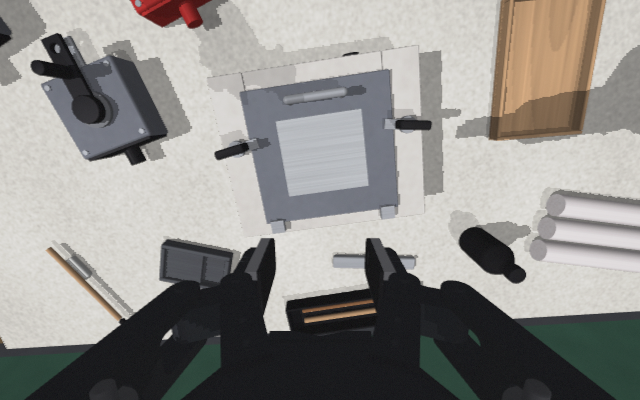

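Run:
```python
import cv2
a=cv2.imread('pics/w6.png')[35:240,200:450]; cv2.imwrite('pics/c7.png',cv2.resize(a,None,fx=3,fy=2.9 if 0 else 3,interpolation=cv2.INTER_CUBIC)[:600])
```

```text
(no output)
```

View pics/c7.png

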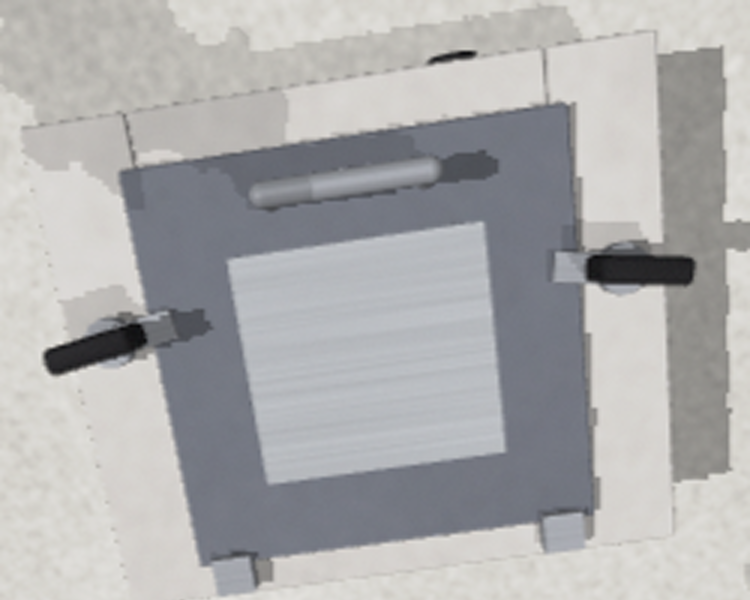

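Run:
```python
from h import *
z=np.load('w6.npz'); m=dict(K=z['K'],world_from_camera=z['T']); P=pts(m,z['d'])
f=lambda x,y,zz: onz(m,200+x/3,35+y/3,zz)[:2]
A,B,D=f(22,128,.085),f(655,30,.085),f(672,538,.085)
print('box',A,B,D,np.linalg.norm(A-B),np.linalg.norm(B-D),'ctr',(A+D)/2)
ang=lambda v:np.arctan2(v[1],v[0])
print('yaw',ang(B-A)-np.pi/2,ang(D-B))
c=[f(120,170,.092),f(565,103,.092),f(592,515,.092),f(203,562,.092)]
print('cover',np.mean(c,0),[np.linalg.norm(c[i]-c[(i+1)%4]) for i in range(4)],'yaw',ang(c[1]-c[0])-np.pi/2,ang(c[2]-c[1]),ang(c[3]-c[0]))
l=f(588,269,.131);r=f(693,270,.131);print('camL',(l+r)/2,np.linalg.norm(l-r),ang(r-l)-np.pi/2)
l2=f(47,362,.131);r2=f(145,337,.131);print('camR',(l2+r2)/2,np.linalg.norm(l2-r2),ang(r2-l2)-np.pi/2)
h1=f(250,197,.127);h2=f(440,168,.127);print('handle',(h1+h2)/2,np.linalg.norm(h1-h2),ang(h2-h1)-np.pi/2)
print(P[125,413],P[152,232],P[35+182//3,200+345//3])
print(np.linalg.norm((l+r-l2-r2)/2))
```

```text
box [ 0.44560413 -0.16576928] [0.42648827 0.12009917] [0.66573078 0.13566405] 0.2865068745452982 0.2397482962667854 ctr [ 0.55566746 -0.01505262]
yaw 0.06677005042171813 0.06496744221299425
cover [ 0.55688796 -0.01504391] [np.float64(0.20147958765515062), np.float64(0.1939667239471325), np.float64(0.2010587122002173), np.float64(0.19183573282904928)] yaw 0.06545890033843005 0.06825145172427717 0.07053539208050998
camL [0.52618446 0.10121132] 0.04439286190962347 -0.08202402925124641
camR [ 0.54268867 -0.13374936] 0.044812760229636865 0.1697740351125625
handle [ 0.48243029 -0.02083515] 0.07973650824041123 0.06940280269252175
[0.52636401 0.10071512 0.13058214] [ 0.54325201 -0.13355818  0.13162717] [ 0.4817781  -0.02052238  0.13157515]
0.23553961474296845
```

```bash
cat >> h.py <<'E'
def turn(x,y,p0,p1,zt=.111,n=6):
    ctrl.gripper_to(.045,40)
    ctrl.move_ptp([x,y,.2],down(p0)); st('above')
    if ctrl.servo_line([x,y,zt],max_speed=.1,stop_force=10): st('HIT'); return False
    ctrl.gripper_to(0.,40); o=st('grip')
    if not .009<o['opening']<.016: return False
    for a in np.linspace(p0,p1,n+1)[1:]:
        ctrl.move_ptp([x,y,zt],down(a)); o=st(round(a,2)); print(np.round(o['wrist_torque'],2))
        if np.linalg.norm(o['contact_force'])>60: return False
    ctrl.dwell(.2); ctrl.gripper_to(.045); o=st('rel')
    ctrl.servo_line([*o['ee_pos'][:2],.2]); return True
E
python3 - <<'E'
from h import *
print(turn(.526,.1053,-.082,-1.53))
p,d,m=cap('wrist','w7.png')
E
```

```text
above t 17.43 [0.5265 0.1051 0.2004] F [ 0.5 -0.3  0.5] op 0.0448 j7 0.23
grip t 18.86 [0.5258 0.1055 0.1116] F [-2.2  0.1  5.2] op 0.0112 j7 0.33
-0.32 t 19.17 [0.526  0.1054 0.1116] F [-2.9  0.4  5.8] op 0.0112 j7 0.13
[ 0.05  0.47 -0.06]
-0.56 t 19.48 [0.5263 0.1054 0.1116] F [-2.1  0.4  4.7] op 0.0114 j7 -0.07
[-0.01  0.37 -0.08]
-0.81 t 19.79 [0.5264 0.1052 0.1116] F [-1.2  0.1  4.9] op 0.0111 j7 -0.28
[-0.06  0.2  -0.06]
-1.05 t 20.11 [0.5265 0.105  0.1116] F [ 0.1 -0.9  5. ] op 0.0112 j7 -0.48
[-0.18  0.18 -0.09]
-1.29 t 20.43 [0.5266 0.1048 0.1116] F [-0.5 -2.   5.5] op 0.0112 j7 -0.69
[-0.25  0.08 -0.07]
-1.53 t 20.74 [0.5267 0.1045 0.1116] F [-0.6 -2.2  4.4] op 0.0114 j7 -0.9
[-0.4  -0.01 -0.07]
rel t 21.37 [0.5258 0.1056 0.1108] F [ 0.  -0.4 -0.7] op 0.0448 j7 -0.91
True
```

View pics/w7.png

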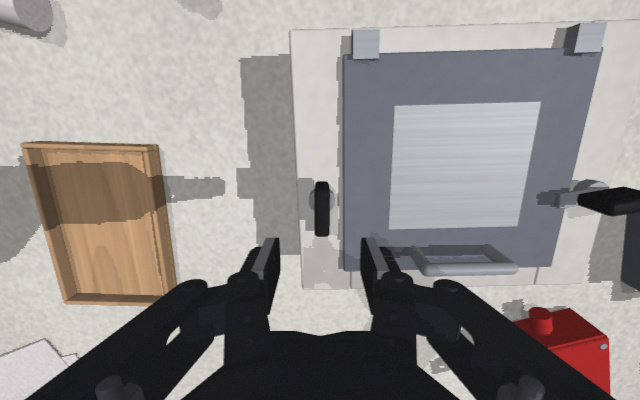

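The left wing at (322,208) is now in line with the grinder's x axis, so that fastener is unlocked. Now the right one.

Run:
```python
from h import *
ctrl.servo_line([.50,.0,.25])
print(turn(.5424,-.1382,.17,1.66))
ctrl.move_ptp([.58,-.02,.36],down(1.5)); st()
p,d,m=cap('wrist','w8.png'); np.savez('w8.npz',p=p,d=d,K=m['K'],T=m['world_from_camera'])
```

```text
above t 24.78 [ 0.5423 -0.1379  0.1998] F [-1.   0.3  0. ] op 0.0451 j7 0.76
grip t 26.22 [ 0.542  -0.1382  0.1117] F [-2.8  0.1  6.2] op 0.0108 j7 0.86
0.42 t 26.53 [ 0.5419 -0.1383  0.1116] F [-4.4  0.7  7.6] op 0.0117 j7 1.06
[0.17 0.93 0.09]
0.67 t 26.85 [ 0.5417 -0.1384  0.1116] F [-5.6  0.9  8.1] op 0.0116 j7 1.27
[0.15 1.03 0.1 ]
0.92 t 27.17 [ 0.5416 -0.1385  0.1116] F [-5.4  0.6  8.6] op 0.0114 j7 1.47
[0.12 1.05 0.05]
1.16 t 27.48 [ 0.5415 -0.1386  0.1116] F [-5.3 -0.4  8.4] op 0.0113 j7 1.68
[0.07 1.12 0.02]
1.41 t 27.8 [ 0.5414 -0.1388  0.1116] F [-4.7 -0.5  8.8] op 0.0114 j7 1.89
[-0.02  1.13  0.05]
1.66 t 28.12 [ 0.5414 -0.139   0.1116] F [-5.6 -0.1  8.3] op 0.0112 j7 2.1
[-0.09  1.17  0.1 ]
rel t 28.73 [ 0.5426 -0.138   0.1109] F [ 0.6 -0.7  0.2] op 0.0451 j7 2.11
True
 t 30.3 [ 0.579  -0.021   0.3581] F [ 0.2  0.3 -0.3] op 0.0454 j7 1.62
```

View pics/w8.png

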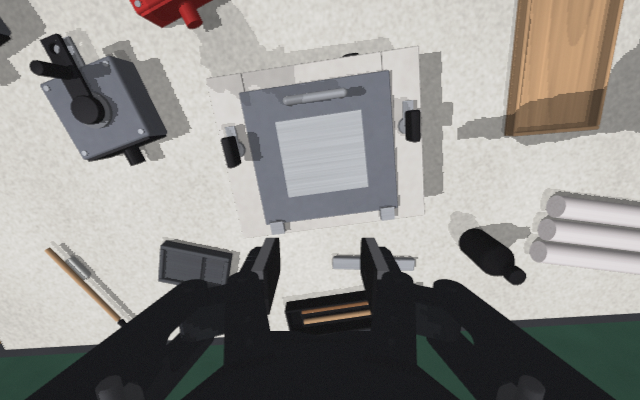

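Both wings are in line with the grinder's x: left at (412,125), right at (231,151). The tray has been knocked, so I'll measure it again later. Now I'll lift the cover by its handle.

```bash
cat >> h.py <<'E'
yaw=.067; ex=np.array([np.cos(yaw),np.sin(yaw),0]); ez=np.array([0,0,1.])
hinge=np.array([.660,-.009,.089])
def hp(th): return hinge+ex*(-.178*np.cos(th)+.038*np.sin(th))+ez*(.178*np.sin(th)+.038*np.cos(th))
def theta(p):
    v=p-hinge; return np.arctan2(v@ez,-(v@ex))-np.arctan2(.038,.178)
E
python3 - <<'E'
from h import *
off=np.array([0,0,-.005]); q=down(yaw)
ctrl.gripper_to(.045,60)
h=hp(0)
ctrl.move_ptp([h[0],h[1],.2],q)
print(ctrl.servo_line(h+off,max_speed=.08,stop_force=8)); st('down')
ctrl.gripper_to(0.,60); o=st('grip'); print(o['ee_pos']-off-h)
if .008<o['opening']<.014:
  for th in np.linspace(0,.8,9)[1:]:
    ctrl.servo_line(hp(th)+off,max_speed=.08); o=st(round(th,2)); print('   th',round(theta(o['ee_pos']-off),2))
    if o['opening']<.008 or np.linalg.norm(o['contact_force'])>45: break
  cap('side','s1.png')
E
```

```text
False
down t 32.91 [ 0.4828 -0.021   0.1224] F [-0.1  0.2  0.2] op 0.045 j7 0.38
grip t 33.33 [ 0.481  -0.0209  0.1223] F [-5.2 -0.5  7.7] op 0.0087 j7 0.38
[-1.42291784e-03  1.35336474e-05  3.06269442e-04]
0.1 t 33.71 [ 0.4854 -0.0206  0.1394] F [-5.2 -0.4 -0.1] op 0.0082 j7 0.36
   th 0.1
0.2 t 34.08 [ 0.4916 -0.0202  0.1567] F [-7.4 -0.5  2.1] op 0.009 j7 0.34
   th 0.2
0.3 t 34.46 [ 0.4994 -0.0196  0.1731] F [-9.3  0.5  4.4] op 0.0086 j7 0.32
   th 0.3
0.4 t 34.83 [ 0.5086 -0.019   0.1886] F [-11.3  -0.5   6.4] op 0.0082 j7 0.31
   th 0.39
0.5 t 35.21 [ 0.5192 -0.0183  0.2032] F [-13.4   0.2   9.8] op 0.0085 j7 0.3
   th 0.49
0.6 t 35.58 [ 0.5314 -0.0175  0.2168] F [-15.8   1.   14.9] op 0.0085 j7 0.3
   th 0.59
0.7 t 35.96 [ 0.5451 -0.0166  0.2293] F [-18.1   1.2  19.5] op 0.0084 j7 0.29
   th 0.69
0.8 t 36.33 [ 0.5608 -0.0155  0.2412] F [-20.8   0.8  25.4] op 0.0088 j7 0.29
   th 0.8
```

View pics/s1.png

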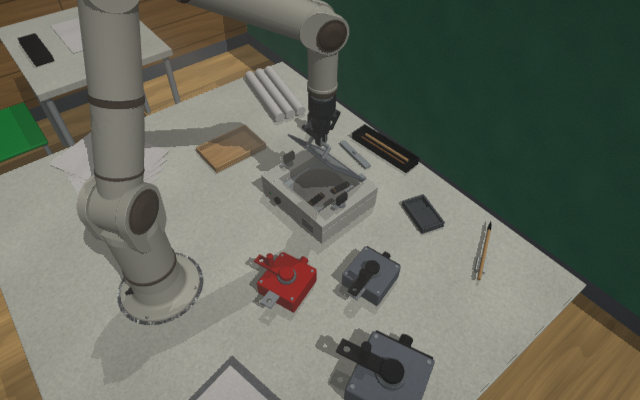

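Run:
```python
from h import *
off=np.array([0,0,-.005])
k=0.003
for th in [.8,.9,1.0,1.1,1.2,1.3,1.4]:
    rad=hp(th)-hinge; rad/=np.linalg.norm(rad)
    ctrl.servo_line(hp(th)+off+rad*k,max_speed=.08); o=st(round(th,2)); fr=o['contact_force']@rad; print('   th',round(theta(o['ee_pos']-off),2),'rad F',round(fr,1),k)
    k+=np.clip(fr*.00015,-.002,.002)
    if o['opening']<.0075 or np.linalg.norm(o['contact_force'])>45: break
cap('side','s2.png');
```

```text
0.8 t 36.63 [ 0.5615 -0.0155  0.242 ] F [-8.4  1.1  7.3] op 0.0084 j7 0.29
   th 0.8 rad F 10.6 0.003
0.9 t 37.02 [ 0.5783 -0.0143  0.252 ] F [-2.5  0.5  3.3] op 0.0084 j7 0.29
   th 0.91 rad F 4.1 0.004583422091978342
1.0 t 37.4 [ 0.5946 -0.0132  0.2596] F [-3.   0.7  3.3] op 0.0083 j7 0.3
   th 1.0 rad F 4.1 0.005194462356183432
1.1 t 37.78 [ 0.6121 -0.012   0.2657] F [-2.1  1.1  3.8] op 0.0081 j7 0.3
   th 1.1 rad F 4.2 0.005812736908518875
1.2 t 38.17 [ 0.6303 -0.0108  0.27  ] F [-0.3  1.4  2.6] op 0.0083 j7 0.3
   th 1.2 rad F 2.6 0.006440308217470041
1.3 t 38.55 [ 0.6489 -0.0096  0.2724] F [-1.   2.1  1.5] op 0.008 j7 0.3
   th 1.3 rad F 1.5 0.006829695705920094
1.4 t 38.93 [ 0.6687 -0.0082  0.2734] F [1.1 3.1 3. ] op 0.0081 j7 0.31
   th 1.41 rad F 3.1 0.007061295865737993
```

View pics/s2.png

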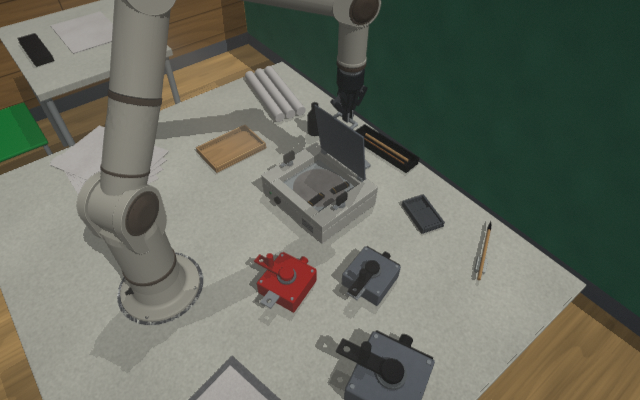

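Run:
```python
from h import *
off=np.array([0,0,-.005])
for th in [1.47,1.54]:
    rad=hp(th)-hinge; rad/=np.linalg.norm(rad)
    ctrl.servo_line(hp(th)+off+rad*.0075,max_speed=.06); o=st(round(th,2)); print('   th',round(theta(o['ee_pos']-off),2))
ctrl.gripper_to(.026); o=st('rel')
ctrl.servo_line([*o['ee_pos'][:2],.37],max_speed=.1); st('up')
ctrl.servo_line([.50,-.02,.40]); ctrl.gripper_to(.045)
ctrl.move_ptp([.52,-.02,.33],down(1.5)); st()
p,d,m=cap('wrist','w9.png'); np.savez('w9.npz',p=p,d=d,K=m['K'],T=m['world_from_camera'])
p,d,m=cap('side','s3.png')
```

```text
1.47 t 39.36 [ 0.6806 -0.0074  0.2723] F [-1.1  1.9  2.5] op 0.0085 j7 0.31
   th 1.47
1.54 t 39.73 [ 0.6945 -0.0066  0.2705] F [1.  2.3 3. ] op 0.0083 j7 0.31
   th 1.54
rel t 40.05 [ 0.6935 -0.0077  0.2701] F [0.1 0.4 0.3] op 0.026 j7 0.31
up t 41.19 [ 0.6932 -0.0076  0.3691] F [ 0.  -0.2  0.1] op 0.0259 j7 0.28
 t 44.3 [ 0.5201 -0.02    0.3302] F [-0.1  0.3  0.5] op 0.0452 j7 1.6
```

View pics/w9.png

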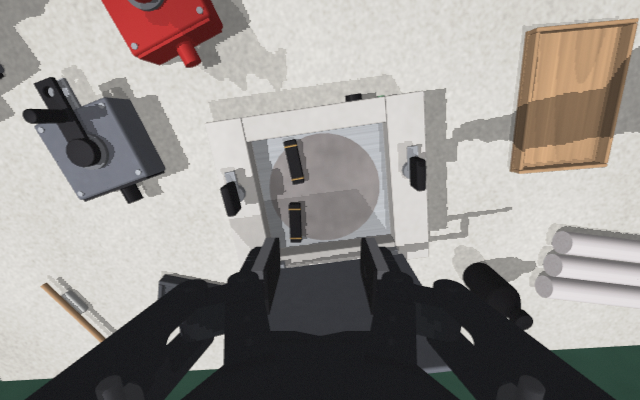

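View pics/s3.png

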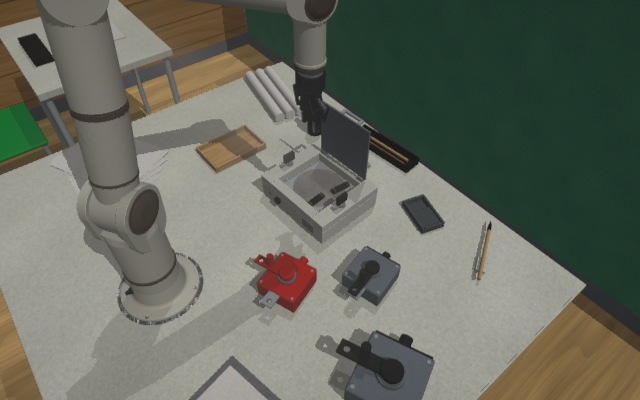

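Run:
```python
import cv2
a=cv2.imread('pics/w9.png')
cv2.imwrite('pics/c8.png',cv2.resize(a[115:265,230:430],None,fx=4,fy=4,interpolation=cv2.INTER_CUBIC))
cv2.imwrite('pics/c9.png',cv2.resize(a[10:180,500:640],None,fx=3.5,fy=3.5,interpolation=cv2.INTER_CUBIC))
```

```text
(no output)
```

View pics/c8.png

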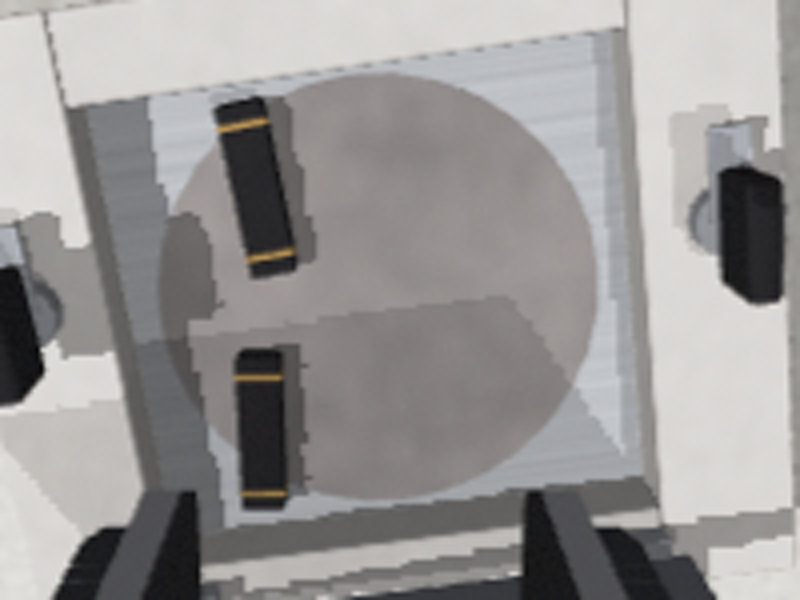

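View pics/c9.png

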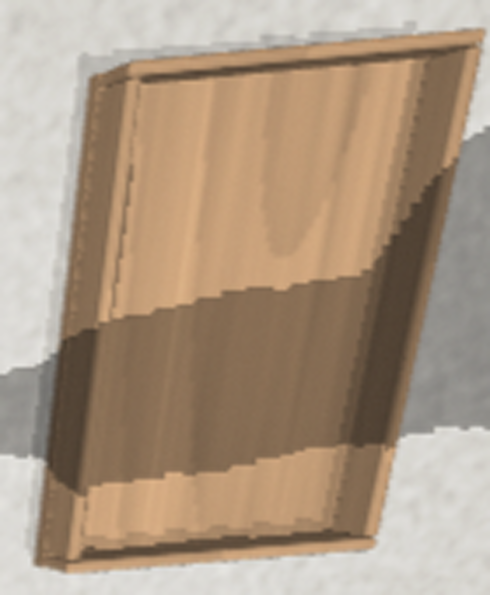

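```bash
cat > loc.py <<'E'
from h import *
z=np.load('w9.npz'); m=dict(K=z['K'],world_from_camera=z['T']); P=pts(m,z['d'])
f=lambda x,y,zz: onz(m,230+x/4,115+y/4,zz)[:2]
g=lambda x,y,zz: onz(m,500+x/3.5,10+y/3.5,zz)[:2]
ang=lambda v:np.arctan2(v[1],v[0])
for n,a,b in [('A',(240,101),(273,272)),('B',(259.5,351),(265,508))]:
    p,q=f(*a,.067),f(*b,.067); print(n,(p+q)/2,np.linalg.norm(p-q),ang(q-p)); 
    u,v=230+(a[0]+b[0])/8,115+(a[1]+b[1])/8; print(P[int(v),int(u)])
c=[g(130,65,.024),g(483,32,.024),g(375,543,.024),g(70,568,.024)]
print('tray',np.mean(c,0),[np.linalg.norm(c[i]-c[(i+1)%4]) for i in range(4)],ang(c[2]-c[1]),ang(c[3]-c[0]),ang(c[1]-c[0])-np.pi/2)
E
python3 loc.py
```

```text
A [ 0.50840239 -0.05598314] 0.0626291297059069 0.09296615690592916
[ 0.50659037 -0.05598957  0.06844252]
B [ 0.60179067 -0.06304941] 0.06458784361118634 -0.06374486365600632
[ 0.60033675 -0.06378171  0.06720962]
tray [0.45384379 0.36890974] [np.float64(0.13836840869883915), np.float64(0.20533178935899446), np.float64(0.137869651801072), np.float64(0.20537173916340634)] 0.014771718868935902 0.0171998617032156 0.012430249445130936
```

```bash
cat >> h.py <<'E'
def pick(x,y,phi,zt=.066):
    ctrl.gripper_to(.034,40)
    ctrl.move_ptp([x,y,.16],down(phi))
    hit=ctrl.servo_line([x,y,zt],max_speed=.08,stop_force=8); o=st('down hit=%s'%hit)
    if hit: return False
    ctrl.gripper_to(0.,40); o=st('grip')
    if not .014<o['opening']<.021: return False
    ctrl.servo_line([x,y,.22],max_speed=.15); o=st('up'); return o['opening']>.013
E
python3 - <<'E'
from h import *
print(ctrl.tips_ahead)
for p in ([.454,.369,.1],[.454,.369,.02]):
  for c in best(p,1.586): print(c[1],np.round(c[2],2))
ok=pick(.5084,-.056,1.66); print(ok)
cap('wrist','w10.png')
if ok:
    ctrl.move_ptp([.40,.345,.26],down(1.586)); st()
    p,d,m=cap('wrist','w11.png'); np.savez('w11.npz',p=p,d=d,K=m['K'],T=m['world_from_camera'])
E
```

```text
0.008
1.586 [-1.02  0.55  0.38  1.85 -0.27  0.8   1.09]
4.727592653589793 [-1.32  0.67  0.8   1.86 -0.61  0.88 -1.77]
1.586 [-0.99  0.68  0.34  1.87 -0.35  0.66  1.15]
4.727592653589793 [-1.29  0.81  0.77  1.88 -0.78  0.79 -1.65]
down hit=False t 46.73 [ 0.5089 -0.0561  0.0665] F [-0.4 -0.5 -0.6] op 0.034 j7 2.07
grip t 47.01 [ 0.509  -0.056   0.0667] F [-0.5 -0.   6.1] op 0.0168 j7 2.07
up t 48.18 [ 0.5077 -0.0559  0.2191] F [ 0.4  0.1 -0.4] op 0.0169 j7 1.91
True
 t 49.77 [0.4009 0.3436 0.2598] F [ 0.4 -0.8 -0.6] op 0.0167 j7 0.94
```

View pics/w11.png

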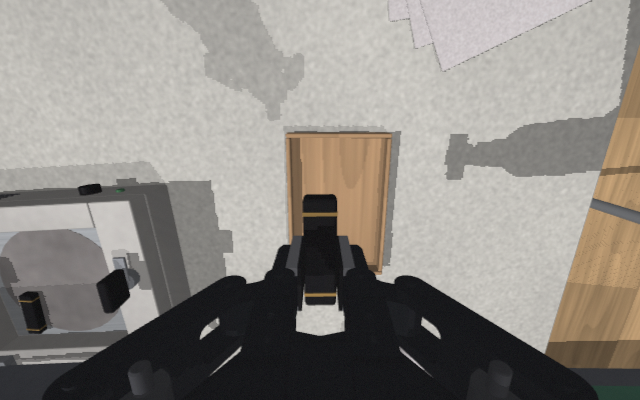

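```bash
cat > place.py <<'E'
from h import *
def place(tc,ty,lx,ly):
    ux=np.array([np.cos(ty),np.sin(ty)]);uy=np.array([-ux[1],ux[0]])
    t=tc+ux*lx+uy*ly; q=down(ty+np.pi/2)
    ctrl.move_ptp([*t,.12],q); o=st('over')
    if o['opening']<.013: print('LOST'); return
    hit=ctrl.servo_line([*t,.019],max_speed=.07,stop_force=6); st('low hit=%s'%hit)
    ctrl.gripper_to(.027); ctrl.dwell(.2); o=st('rel')
    ctrl.servo_line([*o['ee_pos'][:2],.22]); st('up')
E
python3 - <<'E'
from place import *
z=np.load('w11.npz'); m=dict(K=z['K'],world_from_camera=z['T'])
a,b,c=[onz(m,u,v,.024)[:2] for u,v in [(287,132.5),(391.5,132.5),(381.5,272.5)]]
print(a,b,c,np.linalg.norm(a-b),np.linalg.norm(b-c),'ctr',(a+c)/2)
place((a+c)/2,.015,0,-.025)
p,d,m=cap('wrist','w12.png')
E
```

```text
[0.3493935  0.30008498] [0.34756936 0.43617689] [0.55408716 0.43906459] 0.1361041349665312 0.2065379955497965 ctr [0.45174033 0.36957478]
over t 50.48 [0.4527 0.3442 0.1205] F [0.3 0.  0.2] op 0.017 j7 1.13
low hit=False t 52.07 [0.4524 0.3449 0.0195] F [-0.3  0.  -0.7] op 0.0166 j7 1.2
rel t 52.53 [0.4522 0.3446 0.0191] F [-1.1  0.6  0.1] op 0.0264 j7 1.2
up t 54.02 [0.4516 0.3442 0.219 ] F [-0.4 -0.7  0.7] op 0.027 j7 1.07
```

View pics/w12.png

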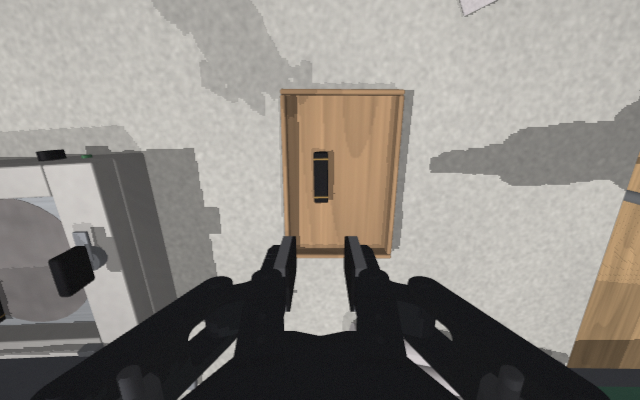

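The first stick lies flat in the tray at (321,177). Now the second one.

Run:
```python
from place import *
ok=pick(.590,-.0623,1.507); print(ok)
if ok: place(np.array([.452,.3693]),.015,-.012,.025)
ctrl.move_ptp([.42,.30,.30],down(1.586))
p,d,m=cap('wrist','w13.png'); np.savez('w13.npz',p=p,d=d,K=m['K'],T=m['world_from_camera'])
ctrl.move_ptp([.52,-.02,.36],down(1.5))
p,d,m=cap('wrist','w14.png'); cap('side','s14.png')
```

```text
down hit=False t 57.24 [ 0.5905 -0.0624  0.0666] F [ 0.1  0.3 -0.5] op 0.0342 j7 1.97
grip t 57.52 [ 0.5906 -0.0624  0.0668] F [-0.6 -1.   3.9] op 0.0169 j7 1.97
up t 58.7 [ 0.5893 -0.0621  0.2189] F [-0.7  0.1 -0.4] op 0.0165 j7 1.85
True
over t 60.48 [0.4412 0.3926 0.1204] F [-0.4 -0.5 -1.7] op 0.0162 j7 1.16
low hit=False t 62.08 [0.4399 0.3944 0.0195] F [-0.3  0.1  0.3] op 0.0168 j7 1.25
rel t 62.54 [0.4396 0.3941 0.0191] F [-0.2 -0.8 -0.4] op 0.0269 j7 1.25
up t 64.03 [0.4391 0.3938 0.219 ] F [-0.2 -0.2  0.4] op 0.0274 j7 1.09
```

View pics/w13.png

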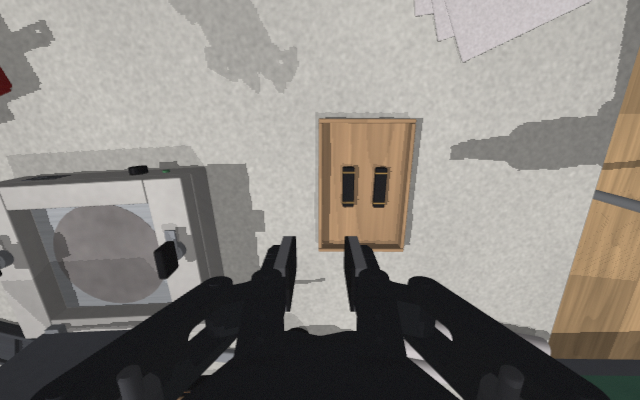

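View pics/w14.png

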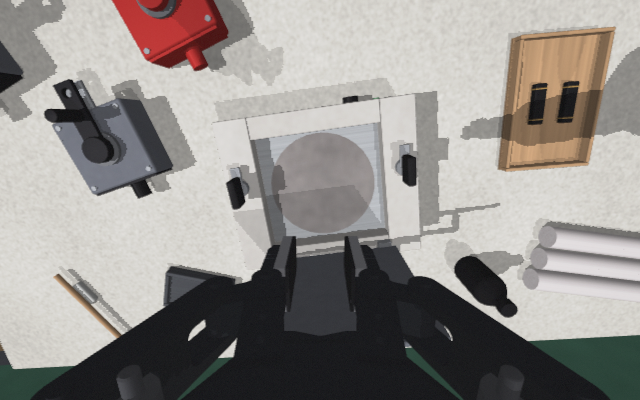

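View pics/s14.png

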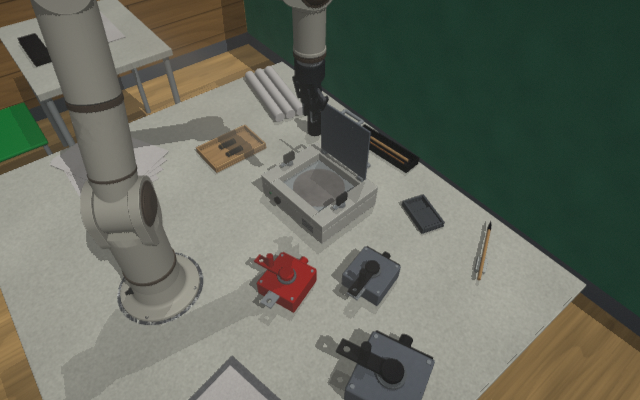

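The bay is empty and both sticks lie in the tray at (349,187) and (380,187). The cover is upright, the fasteners are turned and the isolator is still at off. Handing in.

Run:
```python
from h import *
ctrl.dwell(.3); print(ctrl.close_job()); st()
```

```text
the job is handed in; nothing more can be done
None
the job is handed in; nothing more can be done
```

I shut the grinder down in the required order and handed the job in at about 66 s. My last pictures showed everything in place; the hand-in gives no verdict.

- **Isolator:** I turned the small grey one to off. Three wrist-camera estimates, made right after the turn, put the lever hole 1–1.7 mm from the hasp hole (limit 4 mm). That is slightly short of exact alignment, and I left it there. The last pictures show the lever unmoved, but I did not measure it again.
- **Fasteners:** both were turned to about 1.57–1.6 rad, judged from the gripper angle. Both wings line up with the grinder's x axis in the pictures.
- **Cover:** raised to about 1.54 rad by tool position, and still standing after release. While lifting, the force at the handle rose to about 33 N because my estimate of the arc was slightly too tight. I corrected the path and it fell below 11 N.
- **Ink sticks:** two were present. Both lie flat in the tray, about 25 mm either side of its middle, and the bay is empty.
- **Tray and bystanders:** the tray was knocked about 2 cm before I reached it, so I measured it again before placing. I never touched the bottle, ink stone or paperweight. The bottle looks unmoved in the last pictures; I did not measure any of the three at the end.

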